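# Monthly test of the bench safety switch

## Robot

A 7-joint arm with a two-finger parallel gripper is mounted at the origin on a cart in front of the work surface, level with it; the furniture and walls round the work are solid. World frame = base frame: x ahead of the robot, y to its left, z up, the work surface at z = 0. Lengths are in m, angles in rad, forces in N, time in s.
With the tool pointing down it reaches from about 0.4 to 0.85 m from the base axis. Payload 10.4 kg.
Tool frame: the origin (TCP) lies midway between the tips of the shut fingers; the grasp point (between the pads) lies 19 mm behind it (manip.grasp_offset is the distance from the TCP to the grasp point, in m); z points along the fingers, y is the line along which they close (so a half turn about z gives the same grasp; the last joint's range is limited). The gripper opens to 85 mm and grips with 20 to 120 N. Pads are 22 mm wide; open, the fingers measure 114 mm over their backs; the gripper's body (76 mm by 85 mm) begins 54 mm behind the grasp point. The pads swing forward as they close: fully open they stand 13 mm farther back than shut.
Start: joints at [-1.185, 0.332, -0.065, 1.46, 0.022, 1.35, -0.088], TCP at [0.248, 0.574, 0.231] pointing down, gripper open.
Joint ranges: [-2.6, 2.6], [-0.5, 2.12], [-1.47, 1.34], [0.16, 2.42], [-1.27, 4.41], [0.06, 2.06], [-2.6, 2.6]. Speed limits (rad/s): [2.22, 2.22, 2.79, 2.79, 3.14, 3.14, 3.14].

## Interface

Orientations are given as a unit quaternion [x, y, z, w].
In Python, from workcell import manip gives the robot as it stands.
- The arm moves only by the shell command python3 jog.py 'ROWS' [FORCE]. ROWS is rows parted by semicolons, their numbers by spaces, 1 to 20 of them, each of 7 numbers: a rotation vector rx, ry, rz in rad, then dx, dy, dz in m, then the opening from 0.0 (shut) to 1.0 (fully open); each row is the pose to reach, as a shift and turn from the pose commanded when the command began, along the tool's axes at that moment; what a row does not reach only later rows make up. A row lasts 1/8 s, in which the tool goes at most 0.0625 m and 0.188 rad, less where a joint would pass 70% of its speed; a pose out of reach is approached as far as the arm can. The fingers move at their own pace and stop on an object; FORCE is the grip in N (left out, the last holds). Time passes only in rows, so rows that do not move let the fingers close. It prints the time, the measured TCP pose, the force, the opening and the grip force at its end.
- manip.get_obs(): the state, without advancing time (a new reading comes with each control period).
- manip.camera(name): name is "side" or "top" or "wrist"; returns the picture (420x560x3 uint8, blue, green, red); there is no depth.
- manip.calibration(name): a dict with "fx", "fy", "cx", "cy" (pixels), "world_from_camera" (4x4, takes a point from camera to world coordinates); the wrist camera has in their place "tool_from_camera" (4x4, takes a point from camera to tool coordinates, whose origin is the TCP and whose axes are the flange's). Camera axes: x right, y up, looking along -z (the intrinsics and any distortion apply to the point x, -y, -z); pixel columns grow to the right and rows downward; lengths in m; the calibration is good to about 2 mm. A picture is of the moment at which its call begins: read the wrist's pose just before it. calibration takes no time and is no camera call.
- manip.hand_in(): hands the job in; it is judged then, once.
The state is a dict: "clock": time; "joint_pos": joint angles; "joint_velocities": joint speeds; "tau": joint torques, N m; "position": TCP position; "ee_rot": TCP orientation; "ft_force": force on the tool from outside, world axes, zero at the start; "torque": the same for the moment, N m; "grip_width": opening from 0.0 (shut) to 1.0 (fully open); "grasp_force": force on a finger pad.
Only numpy, scipy, OpenCV 4.12 (cv2) and the standard library are available. Lean on these libraries where they do the work, as an engineer would, in place of code of your own. Each camera call takes 0.05 s, during which the arm holds its last target. There are 200 camera calls.

## Task

Do the monthly test of the safety switch on the desk's power box, whose clear cover already stands open: push in its test button so that the lever beside it drops, then lift that lever until it stays fully up by itself, and swing the cover shut over the switches. Leave the main switch on throughout, and do not shift the things lying round the box.

Things in the scene. Friction and masses are not known exactly. Their poses are not given: they have to be found in the camera images.
- power_box: Fixed light grey power box, 190 wide (y) x 170 deep (x) mm, three round socket outlets in front. Origin: centre of its underside; x points from the outlets to the back, y left, z up. Its top is a panel rising 15 degrees from front (62 mm high) to back (107 mm). Panel directions in box axes: up the slope s = (cos15, 0, sin15), outward n = (-sin15, 0, cos15).
- panel_center (a point): Centre of the sloping panel (85 mm above the box's origin). Two switches, each 72 mm wide (y) and 90 mm long (s), lie side by side on the panel, centred 38 mm left and right of this point; which is on which side varies.
- safety_switch: The safety switch: of the two switches the one with a square push button. Origin: the point of the panel plane under its centre; axes as the box's. Its white face lies 8 mm above the panel plane along n. Button: 21 mm to the left (+y) of its centre line and 6 mm down the slope; lever: 16 mm to the right (-y).
- test_button_top (a point): Centre of the top of the test button, a 17 x 17 mm grey square standing 11 mm proud of the switch's face; it moves straight into the panel (along -n). The side of the lever is 17 mm from the side of the button.
- test_button (a joint): Travel of the test button in m: 0 out, 0.006 fully in, springs back when let go. It pushes back with 3 to 5.5 N; at about 0.004 m the switch trips and the lever drops within half a second. While the button is held in, the lever will not stay up.
- safety_switch_lever (a joint): Angle of the safety switch's black lever in rad: 0 fully up (on; leans 25 degrees from n to the back), 1.05 dropped (leans 35 degrees from n to the front). It pivots about the box's y direction, 3 mm above the panel plane, halfway along the switch. A spring (about 2 N at the tip) pulls it down and holds it up only in the last 0.1 rad or so: push it right to its upper stop.
- safety_switch_lever_tip (a point): Middle of the free end of that lever, 34 mm from its pivot. The lever is a paddle 22 mm wide (y) and 8 mm thick; it stands about 23 mm (dropped) to 26 mm (up) clear of the switch's face. Dropped, it must be lifted from under its end along its arc; a level push against its end jams on friction.
- main_switch: The plain main switch: same size, face and lever as the safety switch, lever also 16 mm right of its centre, but with no button. Origin as for the safety switch. It is on and stays on.
- main_switch_lever (a joint): Angle of the main switch's lever in rad: 0 up (on), 1.05 down (off). It can be knocked over.
- cover (a joint): Angle of the clear cover in rad: 0 shut on the panel over both switches, 2.1 fully open. It starts open, standing up behind the switches and leaning back 15 degrees on its stop. The hinge is damped: pulled forward to below about 1.4 and let go, the cover sinks shut by its own weight in two to three seconds; from above 1.7 it sinks back open.
- cover_hinge (a point): Middle of the cover's hinge axis, which runs along the box's y axis near the panel's upper edge (56 mm up the slope from the panel's centre and 6 mm above the panel plane).
- cover_tab (a point): Middle of the grey finger tab at the middle of the cover's free edge: 60 mm wide (y), 5 mm thick, 24 mm long; 128 mm from the hinge. The cover is a clear hood 160 mm wide, 110 mm long, 40 mm high when shut. Open, the tab points up at the top on the robot's side; the hood's front wall lies level behind it, 37 mm deep, 18 mm below this point, and the hood bulges to the back.
- scissors: Bystander: loose scissors lying flat, 87 x 199 x 9 mm, on the table to the right of the box; origin near their middle.
- marker: Bystander: loose black pen lying along x on the table, 133 mm long, 13 mm wide, 11 mm high, between the box and the tube rack.

How it is judged:
By the outcome, as a careful person would: the job done as asked, in the order asked, and still so for the second after the job is handed in, with the robot touching nothing.
It also fails if it takes over 48 s, if anything falls off the work surface, if the arm or the gripper's body presses on something with over 40 N, if the wrist force passes 120 N, or if a joint passes its speed limit or range.

## Working session

There is one attempt and no reset: what is moved stays moved. The work goes in short steps, Python scripts to look and compute and a shell command to move; the robot and the scene stay as the last step left them, time stands still between calls to the robot, and variables do not carry over. Pictures are saved under pics/ and viewed, at most 10 in all, crops included, and the job is handed in when it is done.

```bash
ls; mkdir -p pics; python3 - <<'E'
from workcell import manip
import cv2,numpy as np
o=manip.get_obs();print(o['position'],o['ee_rot'],o['clock'],o['ft_force'])
for n in('top','side'):
    cv2.imwrite(f'pics/{n}0.png',manip.camera(n))
    c=manip.calibration(n);print(n,{k:(np.round(v,4).tolist()) for k,v in c.items()})
print(manip.calibration('wrist'))
E
```

```text
jog.py
pics
workcell.py
[0.24828127 0.57315852 0.23050875] [ 2.02969615e-01  9.79184776e-01 -7.05456781e-04 -1.14086946e-04] 0.0 [ 0.27587185 -0.01140279 -0.14124453]
top {'fx': 434.5957, 'fy': 434.5957, 'cx': 286.6179, 'cy': 209.363, 'world_from_camera': [[0.0213, 0.99, -0.1397, 0.3814], [-0.9993, 0.017, -0.0323, 0.1941], [-0.0296, 0.1403, 0.9897, 0.9325], [0.0, 0.0, 0.0, 1.0]]}
side {'fx': 445.4567, 'fy': 445.4567, 'cx': 273.6578, 'cy': 210.4604, 'world_from_camera': [[0.9832, 0.0985, -0.1535, 0.3601], [-0.1806, 0.408, -0.8949, -0.5649], [-0.0255, 0.9076, 0.419, 0.4611], [0.0, 0.0, 0.0, 1.0]]}
{'fx': 342.8077788659255, 'fy': 342.8077788659255, 'cx': 281.8629878867059, 'cy': 209.4728015804689, 'tool_from_camera': array([[-2.67445388e-04,  9.53072200e-01,  3.02742978e-01,
         7.82168040e-02],
       [ 9.99999952e-01,  2.06813161e-04,  2.32334043e-04,
         2.01389998e-04],
       [ 1.58819886e-04,  3.02743025e-01, -9.53072209e-01,
        -1.42164417e-01],
       [ 0.00000000e+00,  0.00000000e+00,  0.00000000e+00,
         1.00000000e+00]])}
```

View pics/top0.png

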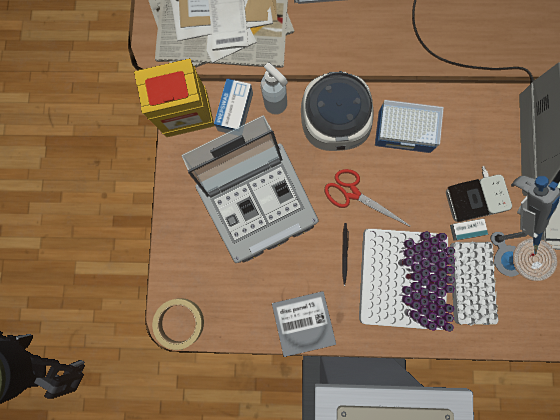

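View pics/side0.png

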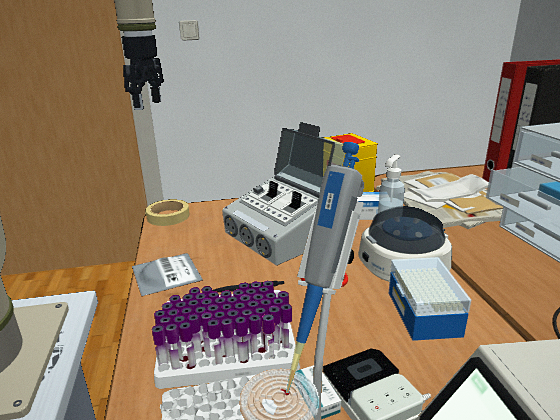

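The top view shows the box at about (250,205). The safety switch is on the left, with its button at about (231,219) and lever at (247,209). The main lever is at (281,190). The side view shows both levers up and the cover open. I'll enlarge both.

```bash
python3 - <<'E'
import cv2,numpy as np
a=cv2.imread('pics/top0.png')[110:270,175:325];b=cv2.imread('pics/side0.png')[115:265,215:340]
a=cv2.resize(a,None,fx=3.5,fy=3.5,interpolation=cv2.INTER_CUBIC);cv2.imwrite('pics/topc.png',a)
cv2.imwrite('pics/sidec.png',cv2.resize(b,None,fx=4,fy=4,interpolation=cv2.INTER_CUBIC))
E
```

```text
(no output)
```

View pics/topc.png

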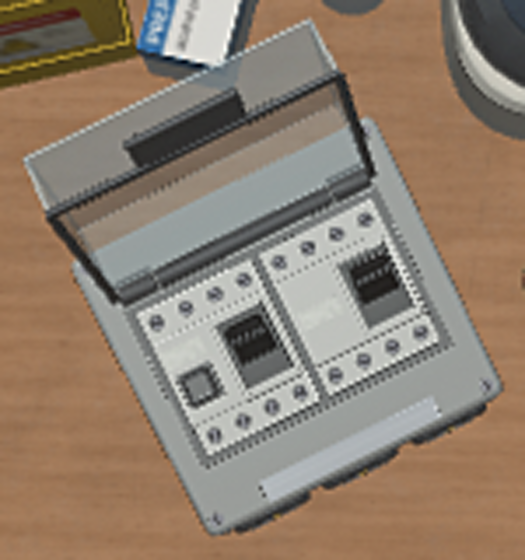

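View pics/sidec.png

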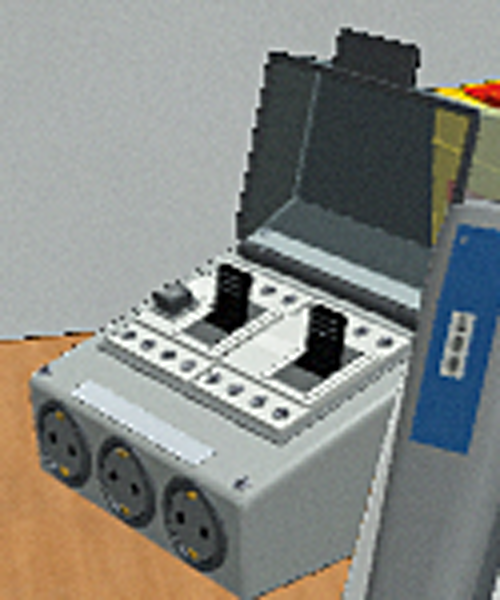

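Top crop: button centre (201,384), white block corners (208,455), (133,310), (380,197), (440,345). Side crop: button (173,293), white block front-left (103,345) and front-right (283,437), tab centre (378,57). Next I cast rays to the known heights and do a rigid fit.

```bash
cat > h.py <<'E'
from workcell import manip
import numpy as np,cv2
from scipy.spatial.transform import Rotation as R
t=np.radians(15);S=np.array([np.cos(t),0,np.sin(t)]);N=np.array([-np.sin(t),0,np.cos(t)])
P=lambda s,y,n:np.array([0,y,85.])+0+s*S+n*N if False else np.array([0,y,85.])+s*S+n*N   # mm, box frame
def ray(name,uv):
    c=manip.calibration(name);T=c['world_from_camera']
    d=np.array([(uv[0]-c['cx'])/c['fx'],-(uv[1]-c['cy'])/c['fy'],-1]);return T[:3,3],T[:3,:3]@d
def onz(name,uv,z):
    o,d=ray(name,uv);return o+d*(z-o[2])/d[2]
E
sed -i 's/^P=.*/P=lambda s,y,n:np.array([0,y,85.])+s*S+n*N   # mm, box frame/' h.py
python3 - <<'E'
from h import *
def fit(name,f,off,pts):
    b=[];w=[]
    for (u,v),p in pts:
        p=P(*p)/1e3; uv=((u+.5)/f-.5+off[0],(v+.5)/f-.5+off[1])
        b.append(p[:2]);w.append(onz(name,uv,p[2])[:2])
    b=np.array(b);w=np.array(w);bm,wm=b.mean(0),w.mean(0)
    x=(b-bm)[:,0]+1j*(b-bm)[:,1];y=(w-wm)[:,0]+1j*(w-wm)[:,1]
    k=(np.conj(x)@y)/(np.conj(x)@x);e=np.exp(1j*np.angle(k))
    o=complex(*wm)-e*complex(*bm)
    print(name,'scale',abs(k),'yaw',np.degrees(np.angle(k)),'origin',o,'\n res mm',np.round(1e3*(y-e*x),1))
fit('top',3.5,(175,110),[((201,384),(-6,59,19)),((208,458),(-45,74,8)),((133,310),(45,74,8)),((380,197),(45,-74,8)),((440,345),(-45,-74,8))])
fit('side',4,(215,115),[((173,293),(-6,59,19)),((103,345),(-45,74,8)),((283,437),(-45,-74,8)),((410,340),(45,-74,8))])
E
```

```text
top scale 1.0023385473937045 yaw 26.359693485291043 origin (0.5129278243176097+0.279048283591939j) 
 res mm [ 0.3-1.j  -1.3-1.2j  0.6+1.6j  1. -1.5j -0.6+2.2j]
side scale 1.0133788935295849 yaw 28.377875577120037 origin (0.5148505962724093+0.2720246092596303j) 
 res mm [ 2.2+6.6j -0.9-3.7j  0.1-3.9j -1.4+0.9j]
```

```bash
cat >> h.py <<'E'
import json,os
BOX=dict(o=[.513,.279],yaw=26.4)
if os.path.exists('box.json'): BOX=json.load(open('box.json'))
Bz=R.from_euler('z',BOX['yaw'],degrees=True)
def W(s,y,n): return np.r_[BOX['o'],0]+Bz.apply(P(s,y,n)/1e3)
def B(p): # world -> (s,y,n) mm
    q=Bz.inv().apply(np.array(p)-np.r_[BOX['o'],0])*1e3-[0,0,85]
    return np.array([q@S,q[1],q@N])
def row(s,y,n,tau):
    a=np.radians(tau);z=-(np.cos(a)*N-np.sin(a)*S);yy=np.array([0,1.,0])
    Rt=Bz*R.from_matrix(np.c_[np.cross(yy,z),yy,z])
    o=manip.get_obs();R0=R.from_quat(o['ee_rot'])
    d=R0.inv().apply(W(s,y,n)-o['position']);rv=(R0.inv()*Rt).as_rotvec()
    print((s,y,n,tau),'row',np.round(rv,3),np.round(d,4),'len',np.round(np.linalg.norm(d),3),np.round(np.linalg.norm(rv),2))
def st():
    o=manip.get_obs();R0=R.from_quat(o['ee_rot']);z=Bz.inv().apply(R0.as_matrix()[:,2])
    print('t',o['clock'],'syn',np.round(B(o['position']),1),'tau',np.round(np.degrees(np.arctan2(z@S,-z@N)),1),'f',np.round(Bz.inv().apply(o['ft_force']),1))
E
python3 - <<'E'
from h import *
st();row(-6,59,80,0);print(W(-6,59,19))
E
```

```text
t 0.1 syn [-65.  381.2 168.1] tau -15.1 f [ 0.5 -0.5 -0. ]
(-6, 59, 80, 0) row [-0.115 -0.246 -0.864] [-0.2976 -0.1468  0.0701] len 0.339 0.91
[0.47717066 0.32708357 0.10179968]
```

```bash
R1='-0.115 -0.246 -0.864 -0.2976 -0.1468 0.0701 0'; python3 jog.py '-0.115 -0.246 -0.864 -0.2976 -0.1468 0.0701 0; -0.115 -0.246 -0.864 -0.2976 -0.1468 0.0701 0; -0.115 -0.246 -0.864 -0.2976 -0.1468 0.0701 0; -0.115 -0.246 -0.864 -0.2976 -0.1468 0.0701 0; -0.115 -0.246 -0.864 -0.2976 -0.1468 0.0701 0; -0.115 -0.246 -0.864 -0.2976 -0.1468 0.0701 0; -0.115 -0.246 -0.864 -0.2976 -0.1468 0.0701 0; -0.115 -0.246 -0.864 -0.2976 -0.1468 0.0701 0; -0.115 -0.246 -0.864 -0.2976 -0.1468 0.0701 0' 40
python3 - <<'E'
from h import *
st();cv2.imwrite('pics/w1.png',manip.camera('wrist'))
o=manip.get_obs();np.savez('w1.npz',p=o['position'],q=o['ee_rot'])
E
```

```text
clock: 1.23
position: [0.4625, 0.3218, 0.1614]
ee_rot: [-0.227, 0.965, 0.031, 0.128]
ft_force: [-1.1, 0.4, -0.0]
grip_width: 0.001
grasp_force: 0.0
t 1.225 syn [-5.6 60.8 80.5] tau 0.1 f [-0.8  0.8 -0. ]
```

View pics/w1.png

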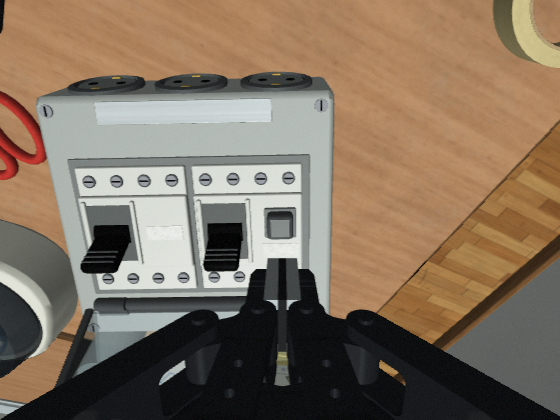

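The wrist view has up towards the robot. It shows the button top centre at (280,223), the white face's front corners at (301,165) and (75,169), and the front divider at (189,167). I'll fit the box with these.

```bash
python3 - <<'E'
from h import *
d=np.load('w1.npz');c=manip.calibration('wrist');T=c['tool_from_camera'];Rt=R.from_quat(d['q'])
b=[];w=[]
for uv,p in [((280,223),(-6,59,19)),((301,165),(-45,74,8)),((75,169),(-45,-74,8)),((188,167),(-45,0,8))]:
    r=Rt.apply(T[:3,:3]@np.array([(uv[0]-c['cx'])/c['fx'],-(uv[1]-c['cy'])/c['fy'],-1]));o=d['p']+Rt.apply(T[:3,3])
    p=P(*p)/1e3;q=o+r*(p[2]-o[2])/r[2];b.append(p[:2]);w.append(q[:2]);print(np.round(B(q),1))
b=np.array(b);w=np.array(w);x=(b-b.mean(0))@[1,1j];y=(w-w.mean(0))@[1,1j]
k=(np.conj(x)@y)/(np.conj(x)@x);print(abs(k),np.degrees(np.angle(k)))
o=complex(*w.mean(0))-k/abs(k)*complex(*b.mean(0));print(o)
E
```

```text
[-10.1  60.2  20.1]
[-44.6  73.4   7.9]
[-41.9 -70.1   7.2]
[-43.3   1.9   7.5]
0.9647887780110499 28.317756275270842
(0.5124133218127828+0.28189127814144904j)
```

```bash
echo '{"o":[0.5125,0.2798],"yaw":27.2}'>box.json; python3 - <<'E'
from h import *
st();row(-7,60,22,0)
E
```

```text
t 1.275 syn [-4.7 60.1 80.3] tau 0.1 f [-0.3 -0.2 -0.6]
(-7, 60, 22, 0) row [-0.002  0.002 -0.012] [ 0.0024 -0.      0.0583] len 0.058 0.01
```

```bash
python3 jog.py '0 0 -0.012 0.0024 0 0.03 0; 0 0 -0.012 0.0024 0 0.05 0; 0 0 -0.012 0.0024 0 0.0583 0; 0 0 -0.012 0.0024 0 0.0583 0'; python3 -c "from h import *;st()"; python3 jog.py '0 0 0 0 0 0.003 0; 0 0 0 0 0 0.005 0; 0 0 0 0 0 0.005 0'; python3 -c "from h import *;st()"
```

```text
clock: 1.78
position: [0.4744, 0.3266, 0.1042]
ee_rot: [-0.232, 0.964, 0.029, 0.128]
ft_force: [-0.3, -0.6, -0.3]
grip_width: 0.003
grasp_force: 0.0
t 1.775 syn [-7.2 59.  21.8] tau 0.0 f [-0.6 -0.4 -0.3]
clock: 2.15
position: [0.4761, 0.3273, 0.1002]
ee_rot: [-0.232, 0.964, 0.03, 0.128]
ft_force: [-1.5, -0.0, 3.6]
grip_width: -0.005
grasp_force: 1.8
t 2.15 syn [-6.4 58.9 17.4] tau 0.2 f [-1.3  0.6  3.6]
```

```bash
python3 jog.py '0 0 0 0 0 0.002 0; 0 0 0 0 0 0.004 0; 0 0 0 0 0 0.005 0; 0 0 0 0 0 0.005 0; 0 0 0 0 0 0.005 0; 0 0 0 0 0 0.005 0'; python3 - <<'E'
from h import *
st();cv2.imwrite('pics/w2.png',manip.camera('wrist'))
E
```

```text
clock: 2.9
position: [0.4773, 0.3279, 0.0954]
ee_rot: [-0.232, 0.964, 0.03, 0.128]
ft_force: [-2.9, -1.0, 10.0]
grip_width: 0.002
grasp_force: 5.3
t 2.9 syn [-6.3 58.9 12.5] tau 0.1 f [-3.   0.4 10. ]
```

View pics/w2.png

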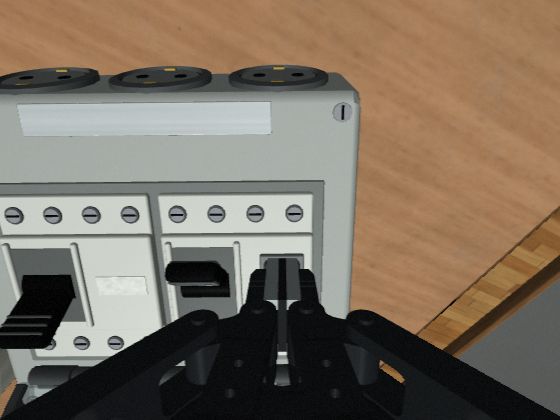

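The lever has dropped: its end is now at about (197,272). The button bottomed out at n≈12.5, against about 13 expected. I'll retreat and work out the lift.

```bash
python3 - <<'E'
from h import *
o=manip.get_obs();c=manip.calibration('wrist');T=c['tool_from_camera'];Rt=R.from_quat(o['ee_rot'])
for uv in ((166,270),(228,270),(30,320)):
    r=Rt.apply(T[:3,:3]@np.array([(uv[0]-c['cx'])/c['fx'],-(uv[1]-c['cy'])/c['fy'],-1]));p=o['position']+Rt.apply(T[:3,3])
    nw=Bz.apply(N);pt=W(-22,22,29 if uv[0]>100 else 34);print(uv,np.round(B(p+r*(nw@(pt-p))/(nw@r)),1))
row(-6.3,58.9,60,0);row(-60,22,60,25)
E
python3 jog.py '0 0 0 0 0 -0.025 0; 0 0 0 0 0 -0.0475 0; 0 0 0 0 0 -0.0475 0'; python3 -c "
from h import *
st();row(-57,22,62,25)"
```

```text
(166, 270) [-18.5  12.3  29. ]
(228, 270) [-18.5  37.6  29. ]
(30, 320) [  1.7 -44.4  34. ]
(-6.3, 58.9, 60, 0) row [-0.003  0.003 -0.002] [-0.0001 -0.0001 -0.0475] len 0.048 0.0
(-60, 22, 60, 25) row [-0.003 -0.434 -0.001] [ 0.0535 -0.0371 -0.0476] len 0.081 0.43
clock: 3.32
position: [0.4663, 0.3221, 0.1415]
ee_rot: [-0.232, 0.964, 0.03, 0.129]
ft_force: [-0.2, 0.1, -0.5]
grip_width: -0.0
grasp_force: 0.0
t 3.325 syn [-6.4 58.7 60.2] tau 0.2 f [-0.1  0.2 -0.5]
(-57, 22, 62, 25) row [-0.003 -0.433 -0.002] [ 0.0505 -0.0368 -0.0018] len 0.063 0.43
```

```bash
python3 jog.py '0 -0.15 0 0.02 -0.012 -0.002 0; 0 -0.3 0 0.04 -0.024 -0.002 0; 0 -0.433 0 0.0505 -0.0355 -0.0018 0; 0 -0.433 0 0.0505 -0.0355 -0.0018 0; 0 -0.433 0 0.0505 -0.0355 -0.0018 0'; python3 - <<'E'
from h import *
st();row(-37,23.5,17,25)
E
```

```text
clock: 3.95
position: [0.4387, 0.2727, 0.1319]
ee_rot: [-0.221, 0.917, 0.08, 0.321]
ft_force: [0.3, 0.3, 0.2]
grip_width: 0.002
grasp_force: 0.0
t 3.95 syn [-54.4  27.4  63.1] tau 23.6 f [0.4 0.1 0.2]
(-37, 23.5, 17, 25) row [ 0.004 -0.024 -0.003] [ 0.0025 -0.0041  0.0492] len 0.049 0.02
```

```bash
python3 jog.py '0 -0.024 0 0.0025 -0.0041 0.02 0; 0 -0.024 0 0.0025 -0.0041 0.04 0; 0 -0.024 0 0.0025 -0.0041 0.0492 0; 0 -0.024 0 0.0025 -0.0041 0.0492 0'; python3 - <<'E'
from h import *
st()
r=np.radians
for phi,tau in((35,25),(22,13),(10,1),(-2,-9),(-14,-18),(-24,-26),(-30,-29)):
    f,t=r(phi),r(tau)
    C=np.array([0,3])+34*np.array([-np.sin(f),np.cos(f)])-4*np.array([np.cos(f),np.sin(f)])
    q=C-9*np.array([-np.sin(t),np.cos(t)])-11*np.array([np.cos(t),np.sin(t)])
    row(round(q[0],1),23.5,round(q[1],1),tau)
cv2.imwrite('pics/w3.png',manip.camera('wrist'))
E
```

```text
clock: 4.45
position: [0.4662, 0.2821, 0.0915]
ee_rot: [-0.22, 0.914, 0.083, 0.331]
ft_force: [-0.6, -0.7, -0.5]
grip_width: -0.001
grasp_force: 0.0
t 4.45 syn [-37.1  23.2  16.6] tau 24.9 f [-0.8 -0.4 -0.5]
(np.float64(-28.9), 23.5, np.float64(15.8), 25) row [ 0.005 -0.002 -0.005] [-0.0071  0.0003  0.0042] len 0.008 0.01
(np.float64(-25.1), 23.5, np.float64(21.8), 13) row [ 0.006  0.207 -0.004] [-0.013   0.0003  0.0004] len 0.013 0.21
(np.float64(-20.7), 23.5, np.float64(26.6), 1) row [ 0.006  0.416 -0.004] [-0.019   0.0004 -0.0021] len 0.019 0.42
(np.float64(-15.1), 23.5, np.float64(30.0), -9) row [ 0.006  0.591 -0.003] [-0.0256  0.0004 -0.0029] len 0.026 0.59
(np.float64(-8.9), 23.5, np.float64(31.8), -18) row [ 0.007  0.748 -0.003] [-0.0319  0.0004 -0.0019] len 0.032 0.75
(np.float64(-3.7), 23.5, np.float64(32.4), -26) row [ 0.007  0.888 -0.002] [-0.0369  0.0004 -0.0003] len 0.037 0.89
(np.float64(-0.4), 23.5, np.float64(31.9), -29) row [ 0.007  0.94  -0.002] [-0.0397  0.0004  0.0016] len 0.04 0.94
```

View pics/w3.png

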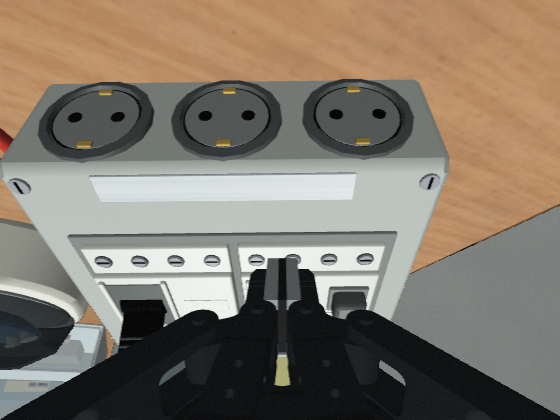

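The finger at (283,270) is in front of the safety lever, clear of the button at (348,300) and the main lever at (142,320). I'll lift along the arc.

```bash
python3 jog.py '0 0 0 -0.0071 0 0.003 0; 0 0.1 0 -0.010 0 0.002 0; 0 0.207 0 -0.013 0 0.0004 0; 0 0.31 0 -0.016 0 -0.001 0; 0 0.416 0 -0.019 0 -0.0021 0; 0 0.5 0 -0.0222 0 -0.0026 0; 0 0.591 0 -0.0256 0 -0.0029 0'; python3 - <<'E'
from h import *
st()
for a in((-8.9,31.8,-18),(-3.7,32.4,-26),(-.4,31.9,-29)):row(a[0],23.5,*a[1:])
E
```

```text
clock: 5.38
position: [0.4816, 0.2919, 0.1123]
ee_rot: [-0.236, 0.97, 0.016, 0.049]
ft_force: [-0.4, 0.7, -0.1]
grip_width: 0.001
grasp_force: 0.4
t 5.375 syn [-14.1  24.9  32. ] tau -9.1 f [-0.   0.8 -0.1]
(-8.9, 23.5, 31.8, -18) row [0.008 0.156 0.002] [-0.0052 -0.0014 -0.0006] len 0.005 0.16
(-3.7, 23.5, 32.4, -26) row [0.008 0.295 0.003] [-0.0102 -0.0014 -0.002 ] len 0.011 0.3
(-0.4, 23.5, 31.9, -29) row [0.008 0.348 0.003] [-0.0135 -0.0014 -0.0021] len 0.014 0.35
```

```bash
python3 jog.py '0 0.08 0 -0.0026 -0.0014 0.0004 0; 0 0.156 0 -0.0052 -0.0014 0.0004 0; 0 0.23 0 -0.0077 -0.0014 0 0; 0 0.295 0 -0.0102 -0.0014 -0.001 0'; python3 -c "from h import *;st()"; python3 jog.py '0 0.05 0 -0.002 0 0.0 0; 0 0.05 0 -0.004 0 0 0; 0 0.05 0 -0.004 0 0 0'; python3 - <<'E'
from h import *
st();o=manip.get_obs();im=manip.camera('side');cv2.imwrite('pics/s2.png',cv2.resize(im[115:265,215:340],None,fx=4,fy=4,interpolation=cv2.INTER_CUBIC))
E
```

```text
clock: 5.88
position: [0.4912, 0.2956, 0.1141]
ee_rot: [-0.236, 0.967, -0.018, -0.094]
ft_force: [-0.1, -0.2, 0.2]
grip_width: -0.0
grasp_force: 0.0
t 5.875 syn [-3.8 23.8 31.2] tau -26.0 f [-0.2 -0.1  0.2]
clock: 6.25
position: [0.4927, 0.2966, 0.1137]
ee_rot: [-0.236, 0.964, -0.025, -0.119]
ft_force: [-10.1, -5.3, 8.9]
grip_width: -0.001
grasp_force: 6.4
t 6.25 syn [-2.1 24.  30.3] tau -29.0 f [-11.4  -0.1   8.9]
```

View pics/s2.png

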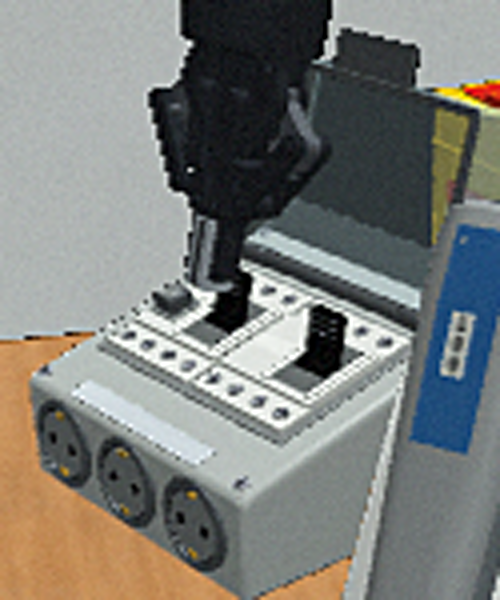

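The safety lever is fully up at (233,295), pressed to its stop with about 14 N, and the main lever is still up at (322,335). I'll back off and check the tab position.

```bash
python3 jog.py '0 0 0 0.008 0 0 0; 0 -0.1 0 0.02 0 -0.03 0; 0 -0.25 0 0.04 0 -0.06 0; 0 -0.3 0 0.05 0 -0.09 0; 0 -0.3 0 0.05 0 -0.09 0'; python3 - <<'E'
from h import *
st()
for n,f,of,uv in(('top',3.5,(175,110),(185,128)),('side',4,(215,115),(378,57))):
    uv=[(uv[i]+.5)/f-.5+of[i] for i in(0,1)]
    o,d=ray(n,uv);p=W(120,0,117);m=Bz.apply(np.cross([.5*S+.866*N],[0,1,0])[0])
    print(n,np.round(B(o+d*(m@(p-o))/(m@d)),1)) # on the tab's plane
row(40,0,215,-20);row(160,0,148,-25)
im=manip.camera('side');cv2.imwrite('pics/s3.png',cv2.resize(im[115:265,215:340],None,fx=4,fy=4,interpolation=cv2.INTER_CUBIC))
im=manip.camera('top');cv2.imwrite('pics/t3.png',im)
E
```

```text
clock: 6.92
position: [0.4713, 0.284, 0.2153]
ee_rot: [-0.236, 0.971, 0.01, 0.032]
ft_force: [0.3, -0.6, -0.4]
grip_width: 0.003
grasp_force: 0.0
t 6.925 syn [  0.2  22.5 134.9] tau -11.1 f [-0.  -0.7 -0.4]
top [117.8   0.9 113.1]
side [118.7  -4.6 114.7]
(40, 0, 215, -20) row [0.005 0.155 0.002] [-0.0236 -0.0221 -0.0864] len 0.092 0.16
(160, 0, 148, -25) row [0.005 0.242 0.002] [-0.1543 -0.0226 -0.0438] len 0.162 0.24
```

View pics/s3.png

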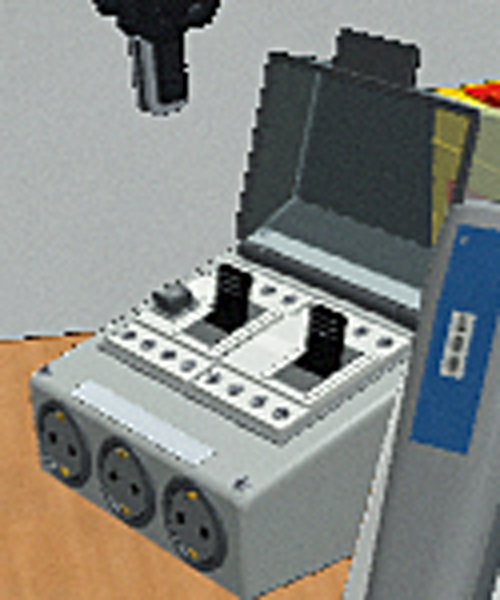

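The lever stays up by itself and the main lever is still on. The tab agrees with the model, at s≈119, n≈115. I'll go over and behind the tab.

```bash
python3 jog.py '0 0.07 0 -0.01 -0.01 -0.04 0; 0 0.155 0 -0.0236 -0.0221 -0.0864 0; 0 0.155 0 -0.0236 -0.0221 -0.0864 0; 0 0.2 0 -0.08 -0.0224 -0.075 0; 0 0.242 0 -0.13 -0.0226 -0.055 0; 0 0.242 0 -0.1543 -0.0226 -0.0438 0; 0 0.242 0 -0.1543 -0.0226 -0.0438 0; 0 0.242 0 -0.1543 -0.0226 -0.0438 0'; python3 - <<'E'
from h import *
st();row(134,0,100.5,-25);print(manip.get_obs()['joint_pos'])
E
```

```text
clock: 8.02
position: [0.6156, 0.3322, 0.265]
ee_rot: [-0.235, 0.968, -0.018, -0.088]
ft_force: [0.2, 0.5, 0.4]
grip_width: -0.004
grasp_force: 0.0
t 8.025 syn [158.3  -0.5 144. ] tau -25.3 f [0.4 0.3 0.4]
(134, 0, 100.5, -25) row [ 0.006 -0.006  0.003] [0.0033 0.0002 0.0497] len 0.05 0.01
[-0.17451608  0.75266206 -0.78456041  0.9194881   0.44527759  1.79929327
  1.26669446]
```

```bash
python3 jog.py '0 0 0 0.0033 0 0.02 0; 0 0 0 0.0033 0 0.035 0; 0 0 0 0.0033 0 0.048 0; 0 0 0 0.0033 0 0.048 0'; python3 - <<'E'
from h import *
st()
r=np.radians
for th in (120,105,95,85,76,66): # cover angle; direction e from hinge
    a=r(th);e=np.array([-np.cos(a),np.sin(a)]);b=np.array([e[1],-e[0]])
    q=np.array([56,6])+120*e+13.5*b; tau=np.degrees(np.arctan2(-e[0],e[1]))
    row(round(q[0],1),0,round(q[1],1),round(max(tau,-25),1))
E
```

```text
clock: 8.52
position: [0.6055, 0.3259, 0.2183]
ee_rot: [-0.234, 0.968, -0.019, -0.088]
ft_force: [-0.4, -0.1, 0.0]
grip_width: -0.0
grasp_force: 0.0
t 8.525 syn [134.8  -1.5 101.9] tau -25.4 f [-0.4  0.1  0. ]
(np.float64(127.7), 0, np.float64(103.2), -25) row [ 0.005 -0.006  0.001] [0.0069 0.0015 0.0018] len 0.007 0.01
(np.float64(100.1), 0, np.float64(118.4), np.float64(-15.0)) row [ 0.005 -0.181  0.   ] [ 0.0384  0.0015 -0.0001] len 0.038 0.18
(np.float64(79.9), 0, np.float64(124.4), np.float64(-5.0)) row [ 0.005 -0.355 -0.   ] [0.0592 0.0015 0.0031] len 0.059 0.36
(np.float64(59.0), 0, np.float64(126.7), np.float64(5.0)) row [ 0.005 -0.53  -0.001] [0.0791 0.0015 0.01  ] len 0.08 0.53
(np.float64(40.1), 0, np.float64(125.7), np.float64(14.0)) row [ 0.005 -0.687 -0.001] [0.0957 0.0015 0.019 ] len 0.098 0.69
(np.float64(19.5), 0, np.float64(121.1), np.float64(24.0)) row [ 0.005 -0.861 -0.001] [0.1124 0.0014 0.032 ] len 0.117 0.86
```

```bash
python3 jog.py '0 0 0 0.0069 0.0015 0.001 0; 0 -0.09 0 0.022 0.0015 0 0; 0 -0.181 0 0.0384 0.0015 0 0; 0 -0.27 0 0.049 0.0015 0.001 0; 0 -0.355 0 0.0592 0.0015 0.0031 0; 0 -0.44 0 0.069 0.0015 0.006 0'; python3 -c "from h import *;st()"
```

```text
clock: 9.28
position: [0.5435, 0.2965, 0.2264]
ee_rot: [-0.233, 0.964, 0.033, 0.128]
ft_force: [0.5, 1.0, 1.1]
grip_width: 0.003
grasp_force: 0.2
t 9.275 syn [ 70.6   0.7 127.4] tau 0.2 f [0.9 0.6 1.1]
```

```bash
python3 -c "
from h import *
row(40,0,125.5,14);row(19.5,0,121,24)"; python3 jog.py '0 -0.08 0 0.011 0 0.0025 0; 0 -0.165 0 0.021 0 0.006 0; 0 -0.24 0 0.03 0 0.009 0; 0 -0.33 0 0.041 0 0.014 0; 0 -0.415 0 0.0505 0 0.0185 0'; python3 - <<'E'
from h import *
st();im=manip.camera('side');cv2.imwrite('pics/s4.png',im[40:340,100:500])
E
```

```text
(40, 0, 125.5, 14) row [ 0.004 -0.241 -0.002] [ 0.0306 -0.0008  0.0018] len 0.031 0.24
(19.5, 0, 121, 24) row [ 0.004 -0.416 -0.002] [ 0.0511 -0.0008  0.0063] len 0.052 0.42
clock: 9.9
position: [0.5064, 0.2779, 0.1992]
ee_rot: [-0.221, 0.915, 0.08, 0.327]
ft_force: [-18.3, 9.4, 19.6]
grip_width: -0.002
grasp_force: 16.5
t 9.9 syn [ 23.5   1.1 111.9] tau 24.4 f [-12.   16.7  19.6]
```

I went about 12 mm too deep, so the finger is now pressing on the hood. I'll withdraw along the tool axis and let the cover sink.

```bash
python3 jog.py '0 0 0 -0.001 0 -0.015 0; 0 0 0 -0.001 0 -0.04 0; 0 0 0 -0.001 0 -0.08 0; 0 0 0 -0.001 0 -0.12 0; 0 0 0 -0.001 0 -0.12 0'; python3 - <<'E'
from h import *
st();im=manip.camera('side');cv2.imwrite('pics/s5.png',im[40:340,100:500])
E
python3 jog.py '0 0 0 -0.001 0 -0.12 0;0 0 0 -0.001 0 -0.12 0;0 0 0 -0.001 0 -0.12 0;0 0 0 -0.001 0 -0.12 0;0 0 0 -0.001 0 -0.12 0;0 0 0 -0.001 0 -0.12 0;0 0 0 -0.001 0 -0.12 0;0 0 0 -0.001 0 -0.12 0;0 0 0 -0.001 0 -0.12 0;0 0 0 -0.001 0 -0.12 0;0 0 0 -0.001 0 -0.12 0;0 0 0 -0.001 0 -0.12 0;0 0 0 -0.001 0 -0.12 0;0 0 0 -0.001 0 -0.12 0;0 0 0 -0.001 0 -0.12 0;0 0 0 -0.001 0 -0.12 0;0 0 0 -0.001 0 -0.12 0;0 0 0 -0.001 0 -0.12 0;0 0 0 -0.001 0 -0.12 0;0 0 0 -0.001 0 -0.12 0'
python3 - <<'E'
from h import *
st();im=manip.camera('side');t=manip.camera('top')
a=cv2.imread('pics/s5.png')
f=lambda i:cv2.resize(i,(400,300),interpolation=cv2.INTER_CUBIC)
cv2.imwrite('pics/fin.png',np.vstack([np.hstack([f(cv2.imread('pics/s4.png')),f(a)]),np.hstack([f(im[120:270,200:400]),f(t[100:280,170:410])])]))
E
```

```text
clock: 10.58
position: [0.4386, 0.2423, 0.2896]
ee_rot: [-0.221, 0.917, 0.081, 0.322]
ft_force: [0.1, -0.0, 0.4]
grip_width: 0.0
grasp_force: 0.0
t 10.575 syn [-27.1   0.5 219.1] tau 23.8 f [ 0.1 -0.   0.4]
clock: 13.12
position: [0.401, 0.247, 0.3169]
ee_rot: [-0.224, 0.924, 0.046, 0.305]
ft_force: [-0.8, -0.5, 0.4]
grip_width: 0.002
grasp_force: 0.0
t 13.125 syn [-50.3  21.8 253.5] tau 20.9 f [-0.9 -0.1  0.4]
```

View pics/fin.png

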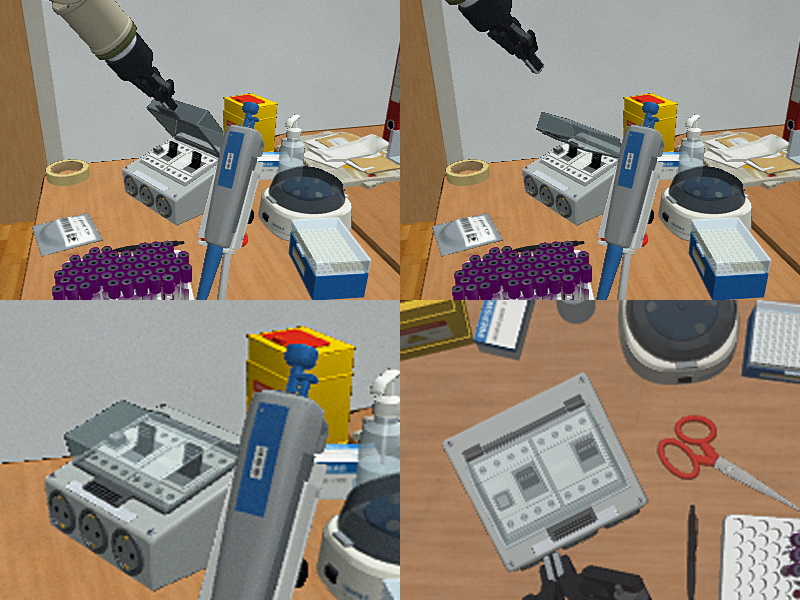

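The cover is shut (tab at the front, at (103,493)). Both levers stand alike through the clear hood, and the scissors and pen have not moved. I'll let it settle, confirm nothing changes, and hand in.

```bash
python3 jog.py '0 0 0 0 0 0 0;0 0 0 0 0 0 0;0 0 0 0 0 0 0;0 0 0 0 0 0 0;0 0 0 0 0 0 0;0 0 0 0 0 0 0;0 0 0 0 0 0 0;0 0 0 0 0 0 0'; python3 - <<'E'
from h import *
g=lambda:manip.camera('side')[140:260,215:320].astype(int)
a=g()
for i in range(10):b=g()
d=np.abs(a-b).max(2);print((d>30).sum(),d.mean());st()
if (d>30).sum()<15: print(manip.hand_in())
E
```

```text
clock: 14.22
position: [0.401, 0.247, 0.3169]
ee_rot: [-0.224, 0.924, 0.046, 0.306]
ft_force: [0.6, -0.2, -0.0]
grip_width: -0.0
grasp_force: 0.0
0 4.573015873015873
t 14.775 syn [-50.2  21.8 253.6] tau 20.9 f [-0.4  0.4 -0.2]
the job is handed in; nothing more can be done
None
```

I handed the job in at about 14.8 s: the test button tripped the safety switch, its lever was lifted and stayed up by itself, and the cover is shut with the main switch on and the scissors and pen where they were; I pulled the cover about 12 mm too deep, so the fingertips briefly pressed the hood at about 28 N.

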